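Offer the sweet dish from its turbulence stand

TASK

The dish on the side table is clamped in its stand for turbulence: turn the stand's hand wheel one full turn anticlockwise (seen from above), until it stops, so that the claw lets go of the rim. Then lift the dish by its hoop handle straight up to about 10 cm above its seat and turn it a quarter turn clockwise, so that its flat tab, which points lengthwise away from the wheel, points square across the stand to the side away from the robot. Keep the dish level and the loose round sweet in its middle all the time, do not disturb the cup, glass or notebook, and finish still holding the dish there, level and still.

Things in the scene. Friction and masses are not known exactly. Their poses are not given: they have to be found in the camera images.
- dock: The stand, fixed to the table: aluminium plate 160 (x) by 380 (y) by 12 mm. Origin: centre of its underside; z up, x across the stand, roughly away from the robot, y lengthwise. Dish seat at (0, +95) mm, wheel's upright axis at (0, -115) mm. Between them a steel claw, top 39 mm above the table, laps 10 mm over the dish's rim; a full turn of the wheel draws it back 24 mm and frees the dish.
- dock_seat (a point): Middle of the dish seat, on the top face of the stand's plate, 12 mm above the table. Axes as the stand's. Four studs 4 mm high keep the dish's foot in place on it.
- wheel (a joint): Angle of the stand's hand wheel (112 mm across, rim top 40 mm above the table) about its upright axis, rad: 0 as found (claw shut, dish cannot be lifted), grows anticlockwise seen from above, stops at 6.35, just over a full turn. Light friction (0.06 N m); it stays where it is left.
- crank_knob (a point): Middle of the grip of the wheel's crank knob, 72 mm above the table: an upright black cylinder 18 mm in diameter, from 41 to 93 mm above the table, 45 mm from the wheel's axis. It spins freely on its pin, so a steady grip can carry it round the circle. At wheel angle 0 it lies from the axis towards the stand's -x. Its axes spin with the knob: use its position only.
- dish: Dished white ceramic plate, 154 mm across, 0.2 to 0.4 kg, a cone falling 8 degrees to the middle. Origin: centre of the underside of its 90 mm foot, z up. Rim top at 18 mm. A flat tab 30 mm wide stands out at +x, to 105 mm. A hoop handle of 6 mm wire arches over it in its y-z plane, with a wooden grip on top. It starts on the seat, tab along the stand's +y within 0.1 rad.
- dish_grip (a point): Centre of the wooden grip on top of the hoop handle, 103 mm above the dish's foot and over its centre: a bar 50 mm long along the dish's y, 14 mm thick along x, 18 mm high. Axes as the dish's.
- dish_heart (a point): Where the sweet's centre lies when it is in the middle of the dish: on the dish's axis, 21 mm above its foot. Axes as the dish's.
- dish_tab (a point): Middle of the dish's flat tab, 90 mm from the dish's centre along its +x, 16 mm above its foot. Axes as the dish's.
- sweet_center (a point): Centre of the loose round sweet, a dark brown hard ball 30 mm in diameter, about 20 g, which rolls freely in the dish.
- cup: Bystander: white cup with a handle, 76 mm across, 75 mm high. Origin at the centre of its underside.
- glass: Bystander: drinking glass, 72 mm across, 100 mm high. Origin at the centre of its underside.
- notebook: Bystander: closed notebook 100 by 150 by 15 mm with a pen on it. Origin at the centre of its underside.
Not all that is in view belongs to the job. Leave any blue or yellow look-alike of the dish alone.

How it is judged:
On the way, in this order (a step that is already met when the one before it is completed fails the run):
1. the hand wheel has been turned one full turn while the dish stands on its seat (value of joint wheel above 6 rad and z of dish in the frame of dock_seat below 0.01 m), for 0.1 s.
2. the dish is lifted clear of its seat by the hand (z of dish in the frame of dock_seat above 0.03 m and contact force between dish and the fingers above 1 N), for 0.2 s.
At the end, for the whole second after the job is handed in: Wheel still open (over 5.9 rad); only the fingers hold the dish, foot 60-160 mm above the seat and within 50 mm of straight over it, tab along the stand's +x within 0.2 rad, tilt under 0.1 rad, still (under 20 mm/s), sweet within 12 mm of its middle (value of joint wheel above 5.9 rad and z of dish in the frame of dock_seat between 0.06 and 0.16 m and horizontal distance between dish and dock_seat below 0.05 m and angle between the x axis of dish and the x axis of dock, either way round below 0.2 rad and x of dish_tab in the frame of dock above 0.02 m and angle between dish's own z axis and vertical below 0.1 rad and distance between sweet_center and dish_heart below 0.012 m and linear speed of dish below 0.02 m/s and contact force between dish and the fingers above 1 N and contact force between dish and dock below 0.05 N); the arm keeps its last pose, push and grip.
It fails at once if the sweet strays more than 30 mm from the middle of the dish (distance between sweet_center and dish_heart above 0.03 m).
It fails at once if the dish is tilted more than 0.2 rad (angle between dish's own z axis and vertical above 0.2 rad).
It fails at once if the cup, glass or notebook is disturbed (moved more than 20 mm) (distance of any of cup, glass, notebook from where it was at the start of the episode above 0.02 m).
It also fails if it takes over 72 s, if anything falls off the work surface, if the arm or the gripper's body presses on something with over 40 N, if the wrist force passes 120 N, or if a joint passes its speed limit or range.

ROBOT

A 6-joint arm with a two-finger parallel gripper is mounted at the origin on the work surface. World frame = base frame: x ahead of the robot, y to its left, z up, the work surface at z = 0. Lengths are in m, angles in rad, forces in N, time in s.
With the tool pointing down it reaches from about 0.275 to 0.85 m from the base axis. Payload 19 kg.
Tool frame: the origin (TCP) lies midway between the tips of the shut fingers; the grasp point (between the pads) lies robot.grip_point_offset behind it (robot.grip_point_offset is the distance from the TCP to the grasp point, in m); z points along the fingers, y is the direction in which the jaws open and shut (so a half turn about z gives the same grasp; the last joint's range is limited). The gripper opens to 85 mm and grips with 20 to 120 N. Pads are 22 mm wide; open, the fingers measure 114 mm over their backs; the gripper's body (76 mm by 85 mm) begins 54 mm behind the grasp point. The pads swing forward as they close: fully open they stand 13 mm farther back than shut.
Start: joints at [-1.376, 0.15, 1.437, -0, 1.554, -0.134], TCP at [0.186, -0.544, 0.231] pointing down, gripper open.
Joint ranges: [-2.8, 2.8], [-0.68, 2.1], [0.12, 2.68], [-1.39, 4.53], [0.16, 2.79], [-2.81, 2.81]. Speed limits (rad/s): [1.89, 1.89, 2.22, 3.01, 3.01, 3.01].

INTERFACE

Orientations are given as [roll, pitch, yaw] about the fixed x, y, z axes, in that order (R = Rz(yaw) Ry(pitch) Rx(roll)).
In Python, from cell import robot, grip, solve_ik, monitor, cams, close_job gives the robot as it stands. The module is installed in compiled form; this text tells all that it offers. Calls block until the motion is done:
- robot.reach(position, orientation): joint-space move of the TCP to a pose.
- robot.servo_line(position, feed=0.15, attitude=None): straight line of the TCP; attitude=None keeps the orientation; feed is the mean speed in m/s.
- robot.move_joints(angles): joint-space move.
- grip(opening, strength=None): finger opening in m; strength is the grip in N (None keeps the last); returns when the fingers have stopped.
- robot.pause(seconds).
- solve_ik(position, orientation): joint angles nearest the present ones, or None.
- monitor.get_obs(): the state.
- cams.read_camera(name): name is "scene" or "top"; returns a dict with "color" (384x512x3 uint8, red, green, blue), "fovy" (degrees; the focal length in pixels is half the picture's height over the tangent of half this angle, whatever the lens; pixels are square), "cx", "cy" (the principal point, pixels), "rvec" (rotation vector, rad) and "tvec" (3), from world to camera coordinates, as OpenCV has them. Camera axes: x right, y down, z forward; pixel columns grow to the right and rows downward; lengths in m; the calibration is good to about 2 mm. A picture is of the moment at which its call begins. There is no depth.
A pose or a line that the arm cannot do raises robot.IKError and nothing moves.
- close_job(): hands the job in, once; it reports no verdict.
The state is a dict: "time_s": time; "qpos": joint angles; "qd": joint speeds; "joint_efforts": joint torques, N m; "position": TCP position; "ee_rot": TCP orientation; "ft_force": force on the tool from outside, world axes, zero at the start; "wrist_torque": the same for the moment, N m; "gripper_width": finger opening in m.
Only numpy, scipy, OpenCV 4.12 (cv2) and the standard library are available. Lean on these libraries where they do the work, as an engineer would, in place of code of your own. Each camera call takes 0.05 s, during which the arm holds its last target.

## Working session

There is one attempt and no reset: what is moved stays moved. The work goes in short steps, each a Python script; the robot and the scene stay as the last script left them, time stands still between calls to the robot, and variables do not carry over. Pictures are saved under pics/ and viewed, and the job is handed in when it is done.

```bash
mkdir -p pics; ls
python3 - <<'E'
from cell import robot, grip, solve_ik, monitor, cams
import cv2
print(robot.grip_point_offset, monitor.get_obs())
for n in ("scene","top"):
    c=cams.read_camera(n); cv2.imwrite(f"pics/{n}0.png",c["color"][:,:,::-1])
    print(n,c["fovy"],c["cx"],c["cy"],c["rvec"],c["tvec"],[k for k in c])
E
```

```text
pics
0.0187 {'time_s': 0.0, 'qpos': array([-1.37602559e+00,  1.50970199e-01,  1.43804987e+00, -2.15203996e-05,
        1.55379990e+00, -1.34030920e-01]), 'qd': array([-0.00235747,  0.00152735, -0.00074191,  0.00165082,  0.00118834,
        0.00028533]), 'joint_efforts': array([ 2.01326329e-03, -7.13063622e+01, -5.70861948e+01, -1.30840814e-05,
        9.04602057e-03,  2.02230621e-05]), 'position': array([ 0.18558026, -0.54395672,  0.23067509]), 'ee_rot': array([-3.14037347e+00, -1.42682154e-04,  3.28801949e-01]), 'ft_force': array([ 0.1820124 , -0.64442417,  0.46792145]), 'wrist_torque': array([ 0.04182965, -0.03624089,  0.01942992]), 'gripper_width': 0.08519940635138429}
scene 44.32110218485312 251.3984282138164 193.2966538333796 [ 1.25043585  2.18966641 -1.00133623] [ 0.27945008 -0.24748545  1.77583088] ['color', 'fovy', 'cx', 'cy', 'rvec', 'tvec']
top 50.51088455772383 260.4937924548112 183.00509598714348 [ 2.20746016 -2.14858341  0.09978161] [-0.03290121  0.55288416  1.27090429] ['color', 'fovy', 'cx', 'cy', 'rvec', 'tvec']
```

View pics/scene0.png

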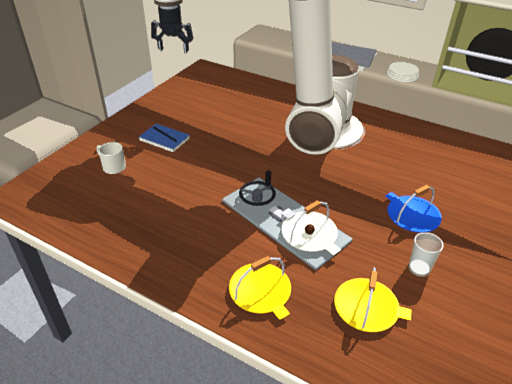

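View pics/top0.png

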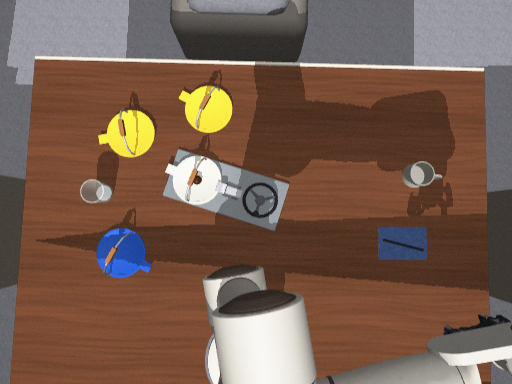

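The target is the white dish on the grey stand, at top image (197,180) and scene (310,230). It is the only white dish, and it sits beside the claw and the wheel at (260,200). The look-alikes are yellow at (209,108) and (131,133), and blue at (121,253). I'll confirm with enlarged crops.

Run:
```python
import cv2,numpy as np
a=cv2.imread("pics/top0.png")[140:240,155:300]; a=cv2.resize(a,None,fx=5.4,fy=5.4,interpolation=cv2.INTER_CUBIC)
cv2.imwrite("pics/topcrop.png",a)
b=cv2.imread("pics/scene0.png")[165:270,215:360]; b=cv2.resize(b,None,fx=5.4,fy=5.4,interpolation=cv2.INTER_CUBIC)
cv2.imwrite("pics/scenecrop.png",b)
```

```text
(no output)
```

View pics/topcrop.png

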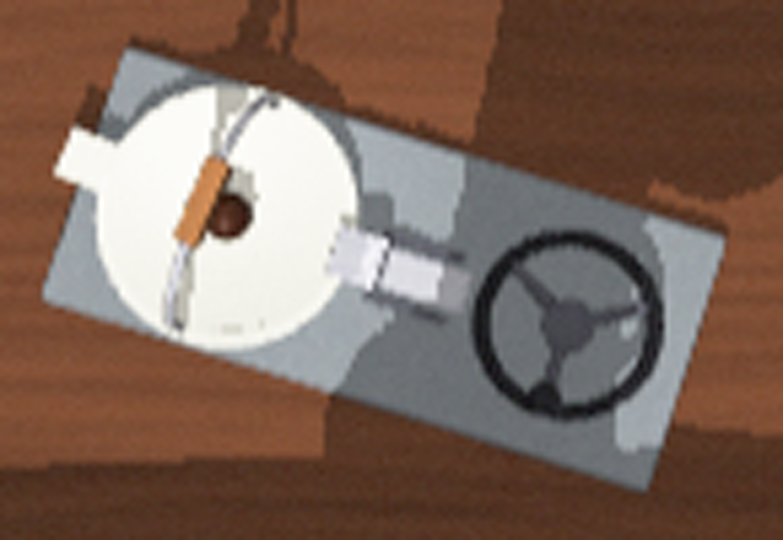

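View pics/scenecrop.png

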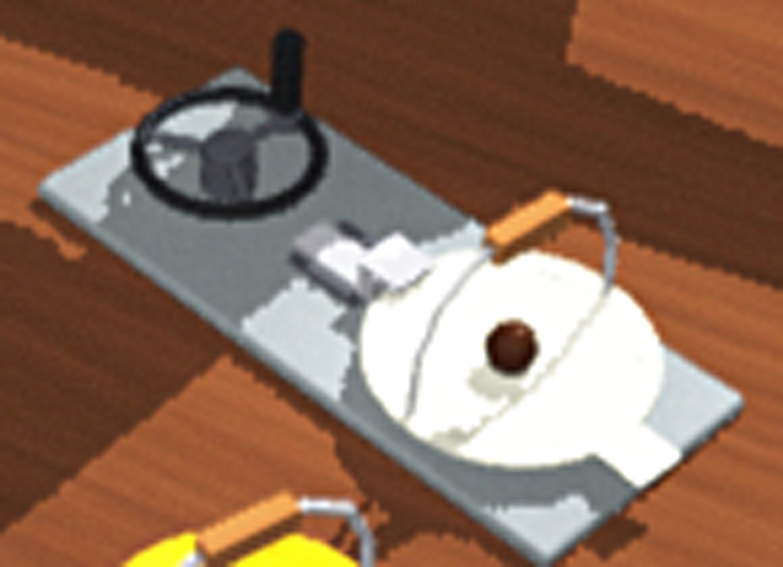

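```bash
cat > h.py <<'E'
import cv2,numpy as np
from scipy.optimize import least_squares
CAL={"scene":(44.32110218485312,251.3984282138164,193.2966538333796,[1.25043585,2.18966641,-1.00133623],[0.27945008,-0.24748545,1.77583088]),
"top":(50.51088455772383,260.4937924548112,183.00509598714348,[2.20746016,-2.14858341,0.09978161],[-0.03290121,0.55288416,1.27090429])}
def proj(n,P):
    fv,cx,cy,r,t=CAL[n]; f=192/np.tan(np.radians(fv)/2)
    return cv2.projectPoints(np.asarray(P,float).reshape(-1,1,3),np.array(r),np.array(t),np.array([[f,0,cx],[0,f,cy],[0,0,1]]),None)[0][:,0]
def ray(n,uv):
    fv,cx,cy,r,t=CAL[n]; f=192/np.tan(np.radians(fv)/2); R=cv2.Rodrigues(np.array(r))[0]
    return -R.T@np.array(t), R.T@np.array([(uv[0]-cx)/f,(uv[1]-cy)/f,1])
def onz(n,uv,z):
    o,d=ray(n,uv); return o+d*(z-o[2])/d[2]
def tri(uvt,uvs):
    A=[];b=[]
    for n,uv in (("top",uvt),("scene",uvs)):
        o,d=ray(n,uv); d=d/np.linalg.norm(d); M=np.eye(3)-np.outer(d,d); A.append(M);b.append(M@o)
    return np.linalg.lstsq(np.vstack(A),np.hstack(b),rcond=None)[0]
def rz(a): c,s=np.cos(a),np.sin(a); return np.array([[c,-s,0],[s,c,0],[0,0,1]])
E
python3 - <<'E'
from h import *
def T(p): return (np.array(p)+.5)/5.4-.5+[155,140]
def S(p): return (np.array(p)+.5)/5.4-.5+[215,165]
C=np.array([[.08,.19,.012],[.08,-.19,.012],[-.08,-.19,.012],[-.08,.19,.012]])
top=T([(131,47),(725,235),(648,491),(43,298)]); sc=S([(545,548),(40,186),(238,68),(742,402)])
def res(p,w=(1,1)):
    P=C@rz(p[2]).T+[p[0],p[1],0]
    return np.r_[w[0]*(proj("top",P)-top).ravel(),w[1]*(proj("scene",P)-sc).ravel()]
for w in ((1,1),(1,0),(0,1)):
    r=least_squares(lambda p:res(p,w),[.5,0,0]); print(w,r.x,np.round(r.fun,1))
p=least_squares(res,[.5,0,0]).x
g=lambda l: (rz(p[2])@l+[p[0],p[1],0])
print("seat",g([0,.095,.012]),"wheel",g([0,-.115,0]),"knob",g([-.045,-.115,.072]))
print("knob tri-ish scene: pred",proj("scene",[g([-.045,-.115,.093])]),S((288,33)))
print("wheel top pred",proj("top",[g([0,-.115,.04])]),T((568,326)))
print("grip tri",tri(T((203,201)),S((530,224))), "predicted",g([0,.095,.115]))
a,b=onz("top",T((216,160)),.124),onz("top",T((190,240)),.124); print("grip dir",np.arctan2(*(a-b)[1::-1]),np.linalg.norm(a-b),(a+b)/2)
a,b=onz("scene",S((562,200)),.124),onz("scene",S((495,242)),.124);print((a+b)/2,np.linalg.norm(a-b),np.arctan2(*(b-a)[1::-1]))
t=onz("top",T((82,155)),.029); print("tab",t, "ang rel stand", np.arctan2(*((t-g([0,.095,0]))[:2][::-1]))-p[2]-np.pi/2)
E
```

```text
(1, 1) [ 0.53086596  0.09417971 -0.28223214] [-1.7 -0.2  0.4  0.6 -0.3  1.  -1.4  0.4 -0.7  2.1 -1.8 -0.7 -1.  -0.9
  0.2 -0.9]
(1, 0) [ 0.5324199   0.09187654 -0.28070368] [-1.  -0.6  1.2  0.1  0.5  0.4 -0.7  0.  -0.   0.  -0.  -0.  -0.  -0.
 -0.  -0. ]
(0, 1) [ 0.52909401  0.0958856  -0.28503903] [-0.   0.  -0.   0.  -0.   0.  -0.   0.   0.   2.  -0.9 -1.  -0.1 -1.1
  0.9 -0.9]
seat [0.55732347 0.18542115 0.012     ] wheel [ 0.49883844 -0.01627045  0.        ] knob [ 0.45561881 -0.00373794  0.072     ]
knob tri-ish scene: pred [[267.23987069 171.43091546]] [267.92592593 170.7037037 ]
wheel top pred [[259.51483253 199.95221166]] [259.77777778 199.96296296]
grip tri [0.55689962 0.18664969 0.11952858] predicted [0.55732347 0.18542115 0.115     ]
grip dir -0.27222397069245463 0.04580016347346084 [0.55815789 0.18344432 0.124     ]
[0.55834081 0.18918855 0.124     ] 0.04787410217539578 -0.32803505255213056
tab [0.59221458 0.2714909  0.029     ] ang rel stand -0.10290507784719871
```

The crops confirm the white dish, held by the claw, with the crank knob on the stand's -x side at scene (268,171). The fit agrees to about 2 mm. Next I check reach and wrist range.

Run:
```python
from cell import *
import numpy as np
from h import *
for yaw in (-.3,.3,-.3+np.pi/2,-.3-np.pi/2,-.3+np.pi):
    for nm,P in (("knob",(.456,-.004,.053)),("far",(.542,-.03,.053)),("grip",(.557,.186,.097)),("lift",(.557,.186,.197))):
        q=solve_ik(P,[np.pi,0,yaw]); print(round(yaw,2),nm,None if q is None else np.round(q,2))
```

```text
-0.3 knob [-0.18  0.04  1.94 -0.    1.16  1.69]
-0.3 far [-0.2   0.21  1.74 -0.    1.19  1.67]
-0.3 grip [ 0.19  0.26  1.59 -0.    1.3   2.06]
-0.3 lift [ 0.19  0.19  1.46 -0.    1.49  2.06]
0.3 knob [-0.18  0.04  1.94 -0.    1.16  1.09]
0.3 far [-0.2   0.21  1.74 -0.    1.19  1.07]
0.3 grip [ 0.19  0.26  1.59 -0.    1.3   1.46]
0.3 lift [ 0.19  0.19  1.46 -0.    1.49  1.46]
1.27 knob [-0.18  0.04  1.94 -0.    1.16  0.12]
1.27 far [-0.2   0.21  1.74 -0.    1.19  0.1 ]
1.27 grip [ 0.19  0.26  1.59 -0.    1.3   0.49]
1.27 lift [ 0.19  0.19  1.46 -0.    1.49  0.49]
-1.87 knob None
-1.87 far None
-1.87 grip [ 0.19  0.26  1.59  0.    1.3  -2.65]
-1.87 lift [ 0.19  0.19  1.46  0.    1.49 -2.65]
2.84 knob [-0.18  0.04  1.94  0.    1.16 -1.45]
2.84 far [-0.2   0.21  1.74  0.    1.19 -1.47]
2.84 grip [ 0.19  0.26  1.59  0.    1.3  -1.08]
2.84 lift [ 0.19  0.19  1.46  0.    1.49 -1.08]
```

Run:
```python
from cell import *
import numpy as np,cv2
o=[np.pi,0,1.27]
grip(.05,30)
robot.reach((.456,-.004,.17),o)
robot.servo_line((.456,-.004,.058),feed=.12)
for n in ("scene","top"):
    c=cams.read_camera(n); im=c["color"][:,:,::-1]
    im=im[150:270,190:350] if n=="scene" else im[130:250,150:310]
    cv2.imwrite(f"pics/{n}1.png",cv2.resize(im,None,fx=4,fy=4,interpolation=cv2.INTER_CUBIC))
s=monitor.get_obs(); print(s["time_s"],s["position"],s["ee_rot"],s["ft_force"],s["gripper_width"])
```

```text
3.9 [ 0.45640533 -0.00406672  0.05869154] [ 3.14037433e+00 -1.53090258e-04  1.27002263e+00] [-0.20187928 -0.35011042 -0.55276179] 0.04989567731865472
```

View pics/scene1.png

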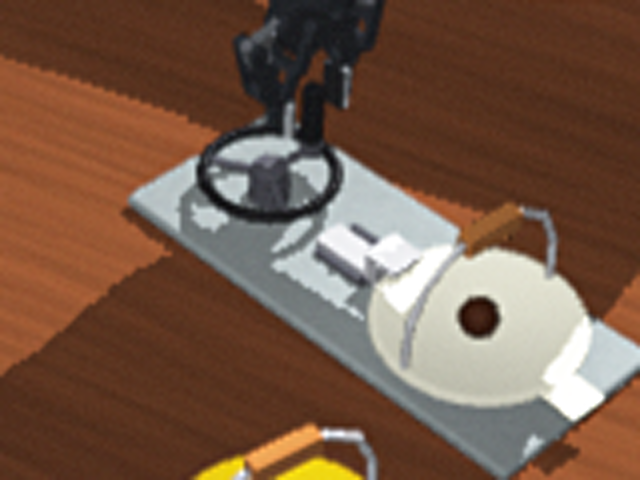

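The knob at crop (312,112) stands between the fingertips at (287,118) and (345,90). I'll close and start the turn with a small first arc.

Run:
```python
from cell import *
import numpy as np
from h import rz
robot.servo_line((.456,-.004,.054),feed=.1)
grip(0.0,30)
s=monitor.get_obs(); print(s["time_s"],s["position"],s["ft_force"],s["gripper_width"])
c=np.array([.4990,-.0163]); yaw=-.282
for a in np.arange(1,5)*2*np.pi/24:
    p=c+.045*np.array([np.cos(np.pi+yaw+a),np.sin(np.pi+yaw+a)])
    robot.servo_line((*p,.054),feed=.08)
    s=monitor.get_obs(); print(round(a,2),s["time_s"],s["position"]-[*p,.054],np.round(s["ft_force"],1),s["gripper_width"])
```

```text
4.5333 [ 0.45488261 -0.00362738  0.05417684] [-14.69388965   2.80806842  14.22476577] 0.017404833520283047
0.26 4.825 [-0.00091656 -0.00031575  0.00023918] [-11.9  -1.5  11.3] 0.01730402630756749
0.52 5.125 [-0.00069683 -0.00061866  0.00022653] [-10.8  -4.5   9.9] 0.017420538566946624
0.79 5.425 [-0.00030932 -0.00081298  0.00026546] [-8.  -6.1  8.1] 0.01716728402592051
1.05 5.725 [ 0.00013372 -0.00082186  0.00029739] [-3.8 -5.5  6. ] 0.017242163022073088
```

Forces stay low, so I continue the turn.

Run:
```python
from cell import *
import numpy as np,cv2
c=np.array([.4990,-.0163]); yaw=-.282
for a in list(np.arange(5,25)*2*np.pi/24)+[6.32]:
    p=c+.0455*np.array([np.cos(np.pi+yaw+a),np.sin(np.pi+yaw+a)])
    robot.servo_line((*p,.054),feed=.08)
    s=monitor.get_obs()
    d=s["position"][:2]-c; aa=(np.arctan2(d[1],d[0])-np.pi-yaw)%(2*np.pi)
    print(round(a,2),round(aa,3),round(s["time_s"],2),np.round(1000*(s["position"][:2]-p),1),np.round(s["ft_force"],1))
for n in ("scene","top"):
    k=cams.read_camera(n); im=k["color"][:,:,::-1]
    im=im[150:270,190:350] if n=="scene" else im[130:250,150:310]
    cv2.imwrite(f"pics/{n}2.png",cv2.resize(im,None,fx=4,fy=4,interpolation=cv2.INTER_CUBIC))
```

```text
1.31 1.318 6.03 [ 0.4 -0.1] [1.  0.3 5.9]
1.57 1.575 6.33 [0.3 0.3] [1.4 2.2 5. ]
1.83 1.836 6.62 [0.2 0.6] [1.4 4.2 5.5]
2.09 2.099 6.92 [-0.   0.9] [-0.4  6.2  7. ]
2.36 2.362 7.22 [-0.3  1.1] [-2.9  7.9  8.1]
2.62 2.627 7.53 [-0.6  1.2] [-4.9  6.8 10.8]
2.88 2.891 7.83 [-0.9  1.1] [-7.4  6.8 10.9]
3.14 3.155 8.12 [-1.2  0.9] [-9.4  4.3 12. ]
3.4 3.418 8.43 [-1.4  0.7] [-11.3   1.7  11.9]
3.67 3.682 8.72 [-1.4  0.4] [-11.2  -1.6  11.8]
3.93 3.944 9.03 [-1.4  0.1] [-9.  -4.3 10.5]
4.19 4.205 9.32 [-1.2 -0.1] [-7.4 -6.3  8.8]
4.45 4.466 9.62 [-0.9 -0.2] [-4.4 -5.5  6.8]
4.71 4.73 9.93 [-0.9 -0.2] [-3.  -5.9  6.4]
4.97 4.992 10.22 [-0.8 -0.1] [-2.  -4.1  5.9]
5.24 5.255 10.53 [-0.9 -0.1] [-0.3 -3.1  7.5]
5.5 5.515 10.82 [-0.8 -0.1] [-0.5 -1.8  5.8]
5.76 5.774 11.12 [-0.8 -0.1] [-1.3 -0.5  6.8]
6.02 6.032 11.43 [-0.8 -0.1] [-0.8 -0.2  7.1]
6.28 0.007 11.72 [-0.8 -0.1] [-2.3 -0.1  7.8]
6.32 0.037 11.97 [-0.7  0.1] [-1.9 -0.7  9.5]
```

View pics/scene2.png

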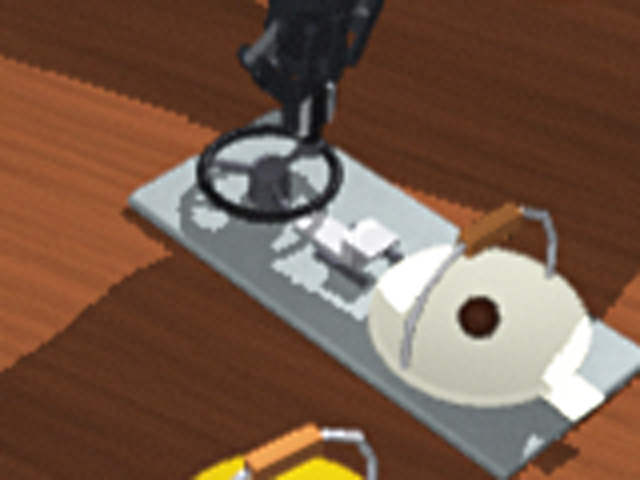

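View pics/top2.png

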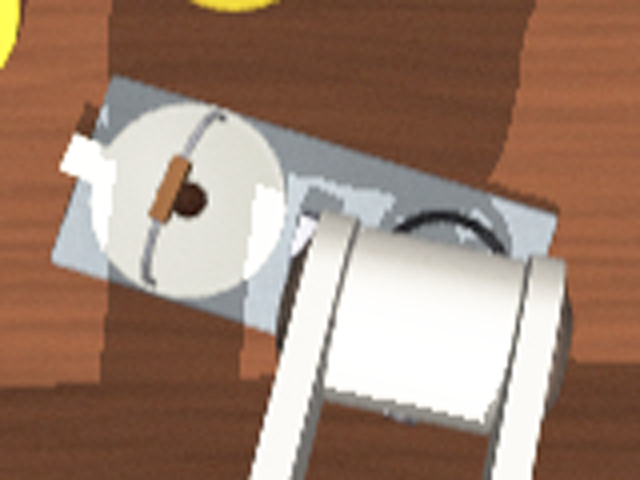

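The claw (scene crop (372,237)) is now clear of the rim. I'll release, rise, and re-measure the dish handle.

Run:
```python
from cell import *
import numpy as np,cv2
grip(.05)
p=monitor.get_obs()["position"]
robot.servo_line((p[0],p[1],.16),feed=.15)
robot.reach((.46,.03,.27),[np.pi,0,2.83])
for n in ("scene","top"):
    k=cams.read_camera(n); im=k["color"][:,:,::-1]
    im=im[170:270,245:365] if n=="scene" else im[135:225,155:275]
    cv2.imwrite(f"pics/{n}3.png",cv2.resize(im,None,fx=6,fy=6,interpolation=cv2.INTER_CUBIC))
s=monitor.get_obs(); print(s["time_s"],s["position"],s["ft_force"],s["qpos"])
```

```text
14.8333 [0.45991175 0.02993526 0.26955138] [ 0.01991387 -0.31032049  0.43124816] [-1.02410143e-01 -1.00443105e-01  1.61784379e+00 -1.31534367e-05
  1.62487166e+00 -1.36060078e+00]
```

View pics/scene3.png

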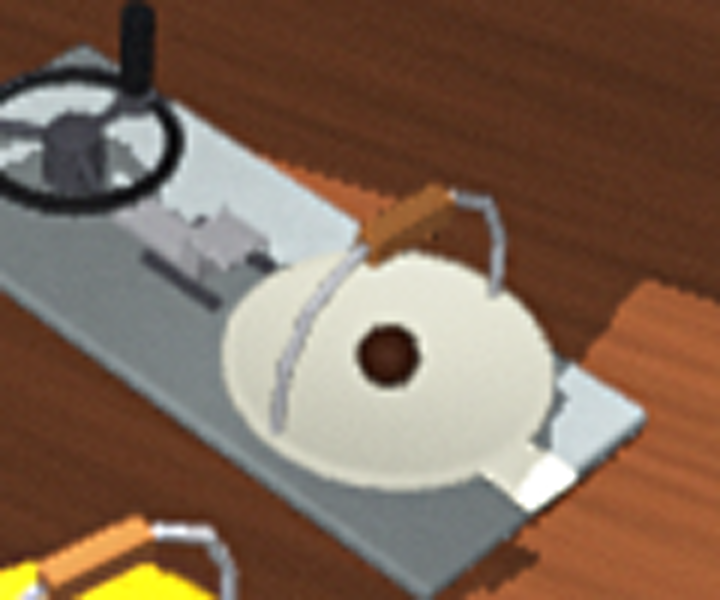

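View pics/top3.png

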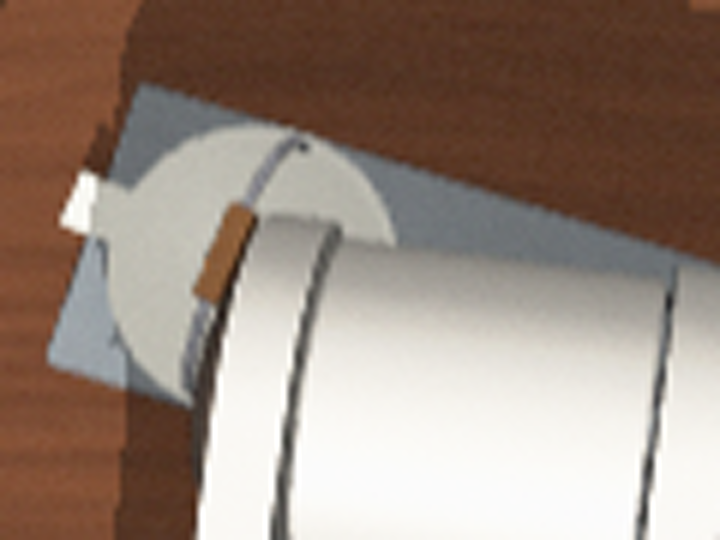

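Run:
```python
from h import *
T=lambda p:(np.array(p)+.5)/6-.5+[155,135]
T0=lambda p:(np.array(p)+.5)/5.4-.5+[155,140]
S=lambda p:(np.array(p)+.5)/6-.5+[245,170]
def res(p):
    x,y,a,yb,zb=p
    L=[("top",T((244,208)),(0,-.025,.112)),("top",T((209,297)),(0,.025,.112)),
     ("top",T((83,172)),(.105,-.015,.018)),("top",T((62,227)),(.105,.015,.018)),
     ("scene",S((577,465)),(.105,.015,.018)),("scene",S((530,512)),(.105,-.015,.018)),
     ("scene",S((370,248)),(0,-.025,.103)),("scene",S((446,203)),(0,.025,.103)),
     ("scene",S((277,428)),(0,-yb,zb)),("scene",S((494,293)),(0,yb,zb)),
     ("top",T((303,147)),(0,-yb,zb)),("top",T0((178,330)),(0,yb,zb))]
    return np.array([proj(n,[rz(a)@np.array(l)+[x,y,.012]])[0]-uv for n,uv,l in L]).ravel()
r=least_squares(res,[.557,.185,1.2,.07,.015],x_scale=.01,loss="soft_l1"); print(r.x, r.x[2]-np.pi/2); print(np.round(res(r.x).reshape(-1,2),1).tolist())
```

```text
[0.55649923 0.18613451 1.21714361 0.07109783 0.01956821] -0.35365272171901285
[[-0.7, 0.1], [-1.5, 0.9], [-1.0, 0.3], [-1.2, -0.1], [-0.5, 1.7], [-0.4, -0.9], [-1.5, 0.2], [-0.9, -0.1], [-0.7, -0.0], [-0.6, -0.1], [-0.4, 0.4], [-0.2, 0.3]]
```

Run:
```python
from cell import *
import numpy as np,cv2
psi=1.217+np.pi/2
robot.reach((.5565,.186,.2),[np.pi,0,psi])
robot.servo_line((.5565,.186,.096),feed=.08)
for n in ("scene","top"):
    k=cams.read_camera(n); im=k["color"][:,:,::-1]
    im=im[170:270,245:365] if n=="scene" else im[135:225,155:275]
    cv2.imwrite(f"pics/{n}4.png",cv2.resize(im,None,fx=6,fy=6,interpolation=cv2.INTER_CUBIC))
s=monitor.get_obs(); print(s["time_s"],s["position"],s["ft_force"],s["gripper_width"])
```

```text
17.1917 [0.55667965 0.18605545 0.09645558] [-0.34902778 -0.11278123  0.14181771] 0.050695153264679126
```

View pics/scene4.png

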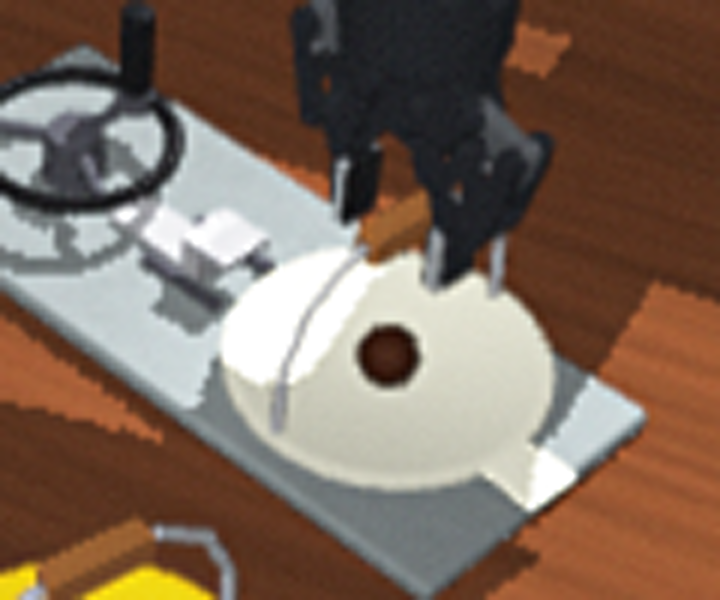

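The wooden bar (crop (395,228)) lies between the fingertips at (350,215) and (445,280). I'll close in steps, then lift slightly.

Run:
```python
from cell import *
import numpy as np,cv2
def st(t):
    s=monitor.get_obs(); print(t,round(s["time_s"],2),np.round(s["position"],4),np.round(s["ft_force"],1),np.round(s["wrist_torque"],2),round(s["gripper_width"],4))
for w in (.03,.022,.018,.016): grip(w,20); st(w)
grip(0,50); st(0); robot.pause(.3); st("settle")
def pic(i):
  for n in ("scene","top"):
    k=cams.read_camera(n); im=k["color"][:,:,::-1]
    im=im[150:270,225:365] if n=="scene" else im[135:225,155:275]
    cv2.imwrite(f"pics/{n}{i}.png",cv2.resize(im,None,fx=5,fy=5,interpolation=cv2.INTER_CUBIC))
pic(5)
```

```text
0.03 17.52 [0.5565 0.186  0.0961] [ 0.4  0.2 -0.3] [-0.    0.02 -0.01] 0.0303
0.022 17.77 [0.5565 0.186  0.096 ] [ 1.5 -0.5 -0.5] [ 0.   -0.04 -0.03] 0.0219
0.018 17.99 [0.5565 0.1861 0.096 ] [0.6 1.3 0.4] [ 0.17  0.01 -0.06] 0.0178
0.016 18.21 [0.5566 0.1861 0.0961] [1.2 1.9 1.5] [ 0.28 -0.11 -0.04] 0.016
0 18.43 [0.5564 0.1859 0.0959] [ 0.4  0.7 -0.6] [ 0.08 -0.03  0.04] 0.0134
settle 18.73 [0.5564 0.186  0.0958] [-0.8  0.4 -3.3] [-0.03  0.01  0.02] 0.0132
```

View pics/scene5.png

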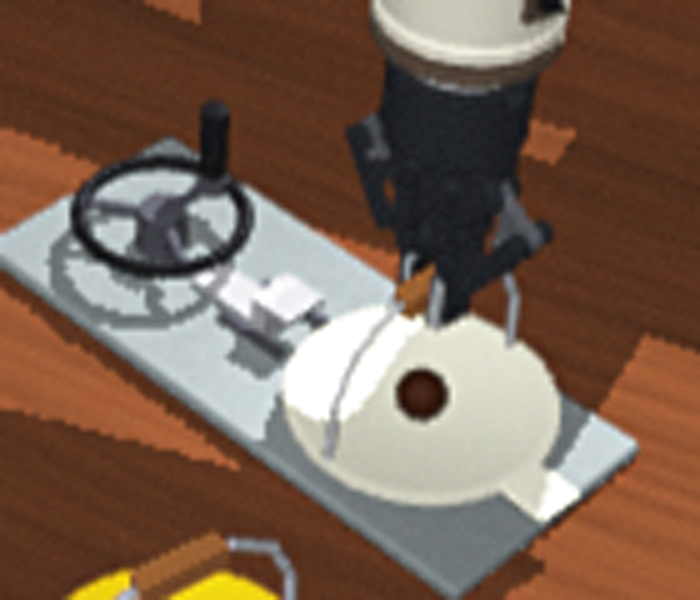

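Good grasp (13 mm width, small forces). I'll lift slowly.

Run:
```python
from cell import *
import numpy as np,cv2
def st(t):
    s=monitor.get_obs(); print(t,round(s["time_s"],2),np.round(s["position"],4),np.round(s["ft_force"],1),np.round(s["wrist_torque"],2),round(s["gripper_width"],4))
robot.servo_line((.5565,.186,.116),feed=.02); st(1)
robot.servo_line((.5565,.186,.196),feed=.04); st(2); robot.pause(.5); st(3)
def pic(i):
  for n in ("scene","top"):
    k=cams.read_camera(n); im=k["color"][:,:,::-1]
    im=im[130:250,225:365] if n=="scene" else im[135:225,155:275]
    cv2.imwrite(f"pics/{n}{i}.png",cv2.resize(im,None,fx=5,fy=5,interpolation=cv2.INTER_CUBIC))
pic(6)
```

```text
1 19.98 [0.5564 0.186  0.1158] [ 0.2 -0.7 -3. ] [-0.04  0.03  0.02] 0.0134
2 22.12 [0.5565 0.186  0.1958] [ 0.7 -0.5 -1.7] [-0.07 -0.02  0.03] 0.0132
3 22.62 [0.5565 0.186  0.196 ] [-0.2 -0.1 -3.1] [0.03 0.02 0.01] 0.013
```

View pics/scene6.png

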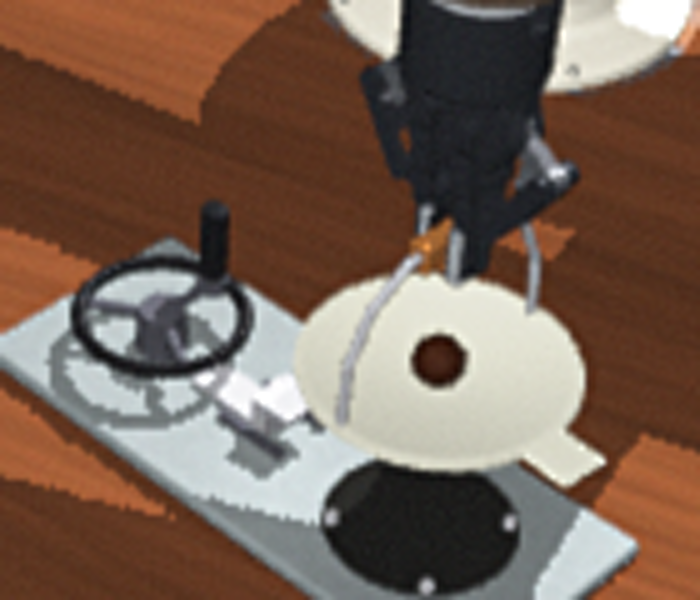

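View pics/top6.png

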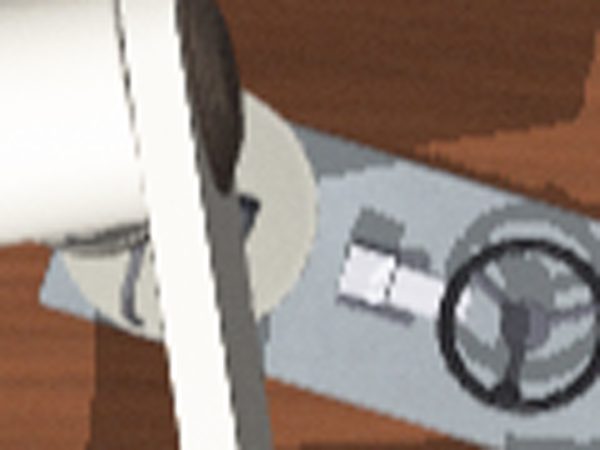

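The dish is level, the sweet is centred (crop (438,360)), and the seat is clear below. Now the quarter turn clockwise in small steps.

Run:
```python
from cell import *
import numpy as np,cv2
def st(t):
    s=monitor.get_obs(); print(t,round(s["time_s"],2),np.round(s["position"],4),np.round(s["ee_rot"],3),np.round(s["ft_force"],1),np.round(s["wrist_torque"],2),round(s["gripper_width"],4))
a,b=1.217+np.pi/2,-.282+np.pi/2
for psi in np.linspace(a,b,13)[1:]:
    robot.reach((.5565,.186,.196),[np.pi,0,psi]); st(round(psi,2)); robot.pause(.2)
robot.pause(.8); st("end")
for n in ("scene","top"):
    k=cams.read_camera(n); im=k["color"][:,:,::-1]
    im=im[130:250,225:365] if n=="scene" else im[125:225,155:275]
    cv2.imwrite(f"pics/{n}7.png",cv2.resize(im,None,fx=5,fy=5,interpolation=cv2.INTER_CUBIC))
```

```text
2.66 22.98 [0.5565 0.186  0.196 ] [3.142 0.    2.666] [-0.7 -0.1 -3. ] [ 0.   -0.05  0.01] 0.0132
2.54 23.43 [0.5565 0.186  0.196 ] [3.142 0.    2.542] [-0.7 -0.2 -3.6] [-0.01  0.01 -0.01] 0.0129
2.41 23.88 [0.5565 0.186  0.196 ] [-3.142 -0.     2.417] [-0.2 -0.2 -2.8] [-0.04  0.02 -0.01] 0.0133
2.29 24.32 [0.5565 0.186  0.196 ] [3.142 0.    2.292] [ 0.1  0.2 -2.5] [-0.01  0.    0.03] 0.013
2.16 24.77 [0.5565 0.186  0.196 ] [3.142 0.    2.167] [-0.3 -0.4 -2.8] [0.03 0.02 0.04] 0.0131
2.04 25.23 [0.5565 0.186  0.196 ] [ 3.142 -0.     2.042] [ 0.2  0.6 -2.6] [-0.01  0.01 -0.  ] 0.0132
1.91 25.68 [0.5565 0.186  0.196 ] [-3.142 -0.     1.918] [-0.5  0.2 -2. ] [ 0.01 -0.04 -0.03] 0.0129
1.79 26.12 [0.5565 0.186  0.196 ] [3.142 0.    1.793] [ 0.4  0.1 -3. ] [-0.04 -0.04  0.02] 0.0131
1.66 26.57 [0.5565 0.186  0.196 ] [-3.142 -0.     1.668] [-0.2  0.  -2.2] [ 0.    0.04 -0.05] 0.0125
1.54 27.02 [0.5565 0.186  0.196 ] [-3.142  0.     1.543] [-0.4 -0.1 -2.9] [-0.07  0.01  0.02] 0.013
1.41 27.48 [0.5565 0.186  0.196 ] [-3.142  0.     1.418] [ 0.1 -0.4 -2. ] [-0.04  0.01 -0.01] 0.0132
1.29 27.93 [0.5565 0.186  0.196 ] [3.142 0.    1.293] [ 0.   0.2 -2.7] [ 0.    0.05 -0.04] 0.0131
end 28.93 [0.5565 0.186  0.196 ] [-3.142  0.     1.289] [-0.4 -0.9 -1.9] [ 0.   -0.01  0.02] 0.0136
```

View pics/scene7.png

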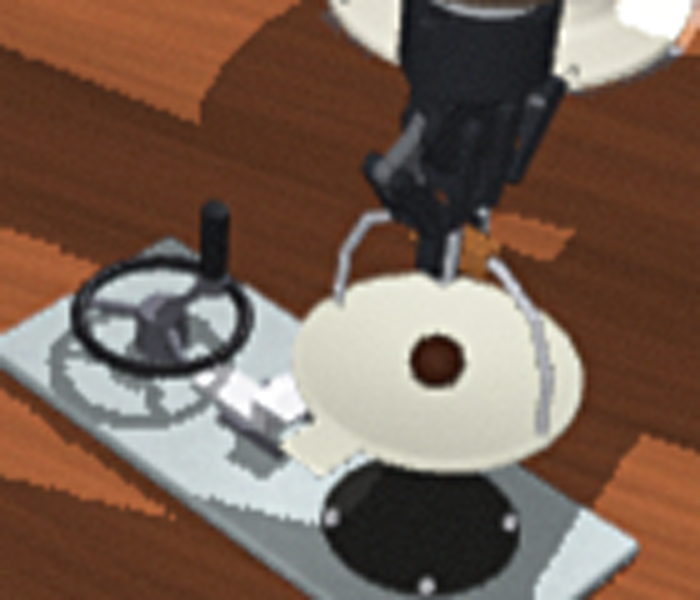

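View pics/top7.png

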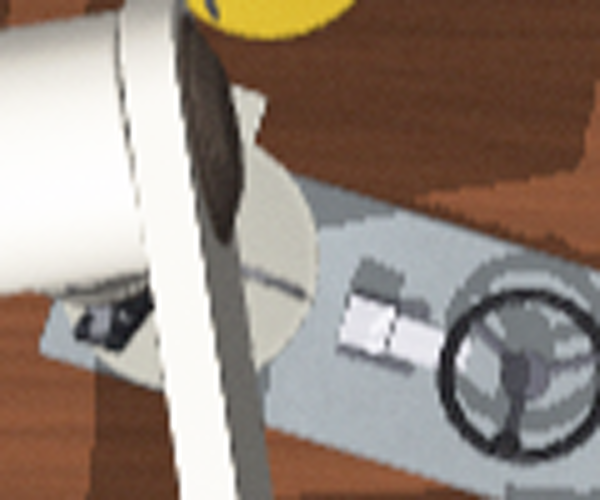

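The tab (scene crop (300,455), top crop (252,105)) now points away from the robot. I'll check pose, tilt and sweet numerically.

Run:
```python
from h import *
from scipy.spatial.transform import Rotation as R
T=lambda p:(np.array(p)+.5)/5-.5+[155,125]
S=lambda p:(np.array(p)+.5)/5-.5+[225,130]
L=[("scene",S((280,447)),(.105,-.015,.018)),("scene",S((319,476)),(.105,.015,.018)),("scene",S((341,298)),(0,-.071,.0195)),("scene",S((543,430)),(0,.071,.0195)),
("top",T((267,97)),(.105,-.015,.018)),("top",T((303,297)),(0,-.071,.0195)),("scene",S((447,279)),(-.0757,0,.018)),("scene",S((438,361)),(0,0,.021))]
def res(p): return np.array([proj(n,[R.from_euler("xyz",[p[4],p[5],p[3]]).apply(l)+p[:3]])[0]-uv for n,uv,l in L]).ravel()
def go(idx):
    p0=np.array([.5565,.186,.112,-.28,0,0])
    f=lambda q:res(np.r_[[q[idx.index(i)] if i in idx else p0[i] for i in range(6)]])
    r=least_squares(f,p0[idx]);print(r.x,np.round(r.fun.reshape(-1,2),1).tolist())
go([0,1,2,3]); go([3,4,5]); print(np.round(res(np.array([.5565,.186,.112,-.282,0,0])).reshape(-1,2),1).tolist())
```

```text
[ 0.5527945   0.17550504  0.10950699 -0.16542633] [[0.1, 0.7], [1.8, 0.2], [-5.3, 0.8], [-1.7, -2.7], [-1.1, 0.6], [3.1, -1.0], [10.4, 2.4], [-3.3, -1.1]]
[-0.22272762  0.08768496  0.02494426] [[0.9, 2.0], [2.2, 1.1], [-2.1, 3.0], [0.2, -2.4], [-2.1, 0.1], [-0.1, -0.9], [14.2, 3.7], [-0.8, 0.2]]
[[-0.1, -0.3], [0.7, -0.1], [-0.5, 0.8], [-0.3, 0.4], [-0.9, 0.7], [-1.2, 0.3], [16.0, 5.1], [-0.2, 0.4]]
```

All residuals at the commanded pose are about 1 px. The one exception is the 16 px rim point: I picked the silhouette's extreme, which isn't the model's -x point, and that single mark skewed both fits. I'll refit without it and check the bystanders before handing in.

Run:
```python
from h import *
from scipy.spatial.transform import Rotation as R
from cell import *
T=lambda p:(np.array(p)+.5)/5-.5+[155,125]
S=lambda p:(np.array(p)+.5)/5-.5+[225,130]
L=[("scene",S((280,447)),(.105,-.015,.018)),("scene",S((319,476)),(.105,.015,.018)),("scene",S((341,298)),(0,-.071,.0195)),("scene",S((543,430)),(0,.071,.0195)),
("top",T((267,97)),(.105,-.015,.018)),("top",T((303,297)),(0,-.071,.0195))]
def res(p): return np.array([proj(n,[R.from_euler("xyz",[p[2],p[3],p[1]]).apply(l)+[.5565,.186,p[0]]])[0]-uv for n,uv,l in L]).ravel()
r=least_squares(res,[.112,-.28,0,0]);print("z,yaw,roll,pitch",r.x)
k=cams.read_camera("scene");im=k["color"][:,:,::-1];cv2.imwrite("pics/scene8.png",im)
o=cv2.imread("pics/scene0.png")
for nm,(x,y,w,h) in dict(cup=(92,138,40,40),glass=(405,228,45,55),notebook=(132,118,65,40)).items():
    s,_=cv2.phaseCorrelate(np.float32(cv2.cvtColor(o[y:y+h,x:x+w],6)),np.float32(cv2.cvtColor(np.ascontiguousarray(im[y:y+h,x:x+w]),6))); print(nm,s)
s=monitor.get_obs(); print(s["time_s"],s["ft_force"],s["gripper_width"])
```

```text
z,yaw,roll,pitch [ 0.1145218  -0.28840065  0.00394727  0.03228274]
cup (0.6291554663446419, -0.3513444882656813)
glass (0.43996412405816443, -0.03710218349580785)
notebook (-0.16137614469577954, 0.08863515649806075)
29.075 [-0.42311439  0.5814779  -1.8202357 ] 0.013176728742325172
```

View pics/scene8.png

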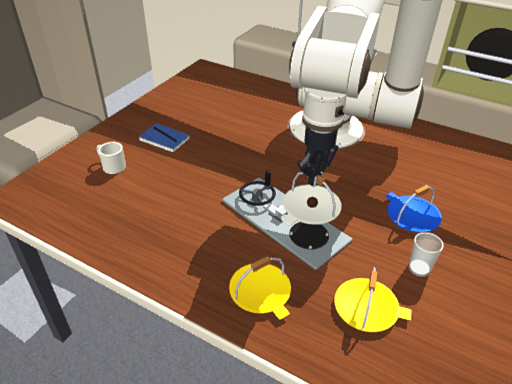

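The picture shows the dish held over its seat at (312,203), with the sweet in the middle. The cup (112,158), glass (425,255) and notebook (164,138) have not moved. I'm handing in.

```bash
python3 -c "
from cell import *
close_job()"
```

```text
the job is handed in; nothing more can be done
```

I did the whole task and handed it in at about 29 s of the 72 s allowed. The hand-in gives no verdict, so what follows is from my own checks.

**What I did**
- **Wheel:** I gripped the crank knob and carried it one full turn anticlockwise, to about 6.32 rad commanded. The pictures show the claw clear of the dish's rim. I did not push on to feel the end stop at 6.35 rad.
- **Dish:** I gripped the wooden bar at about 50 N and lifted the dish straight up 100 mm. I then turned it a quarter turn clockwise in small steps and left it held there.

**Last checks**
- **Pose:** the dish is about 100 mm above its seat, with the tab within about 0.01 rad of the stand's +x. Measured tilt is about 0.03 rad, which is within my picking error.
- **Sweet:** it shows within half a pixel of the middle of the dish.
- **Bystanders:** the cup, glass and notebook have not moved, to within 1 pixel.
- **One check that disagreed:** my first pose fits gave a yaw up to 0.12 rad off and a tilt of about 0.09 rad. They included a rim point I had picked wrongly, off by 16 pixels. Without it, the fit matches the commanded pose.
- **Not measured:** I read the wheel angle only from the arm's path and the pictures.

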